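# Close the parts-washing box and snap its cap home

## Task

The small steel washing box is loaded: shut its hinged lid, then take the white snap cap and press it down onto the stud that now stands up through the fork at the front of the lid, past the click, until it is fully home. Do not let go: finish with the gripper still on the cap, pushing it firmly down against the stud. Leave all the other things on the bench where they are.

Things in the scene. Friction and masses are not known exactly. Their poses are not given: they have to be found in the camera images.
- washbox: open steel box 130 (x) x 150 (y) x 60 mm tall, fixed to the bench, loaded with metal fittings. Origin at the centre of its underside; -x is its front, where a ledge carries the upright stud; the lid is hinged along the top of the rear (+x) wall.
- lid (a joint): hinge of the flat steel lid, rad: 0 is shut (level on the box), grows as the front edge rises; starts 0.45 to 0.95 and stays where it is put (stiff hinge: about 1 to 4 N near the front edge moves it). Can be pushed shut from above near the front edge; when shut its top is 65.5 mm above the bench.
- lid_hinge (a point): point on the lid's hinge axis, mid-width, 65 mm behind the box's centre and 60.5 mm above the bench; the axis runs along this frame's y.
- lid_edge (a point): middle of the lid's front edge, on its top face; moves with the lid. The plate is 133 mm from hinge to this edge, 152 mm wide, 5 mm thick (its underside level with the hinge axis when shut). Two fork prongs, 24 mm apart inside and 44 mm outside, reach 45 mm further forward and pass either side of the stud.
- stud_top (a point): centre of the top of the steel stud: 14 mm diameter with a tapered nose, upright, 92 mm in front of the box's centre, its top 97.5 mm above the bench, 32 mm above the shut lid. Four sprung balls stick out round it, 16 mm below its top (21 mm across). Its frame is the box's.
- cap_center (a point): centre (half-way up) of the snap cap: a ribbed white plastic cylinder 34 mm in diameter, 54 mm tall, 40 g, standing upright, mouth down. Bore 31 mm deep: a cone 22 mm wide at the mouth narrows to a 16.4 mm lip. When the cap is home, the bore's end sits on the stud's top and this centre is 4 mm below stud_top.
- cap_mouth (a point): centre of the cap's underside (its mouth), 27 mm below cap_center. Going down onto the stud the cap meets the balls about 13 mm before home, resists with up to about 6 to 12 N, clicks about 8 mm before home (the resistance drops, it may even pull), then slides easily until the bore's end stops it; when home this point is 1 mm above the shut lid's top face.
- bung: bystander: dark rubber bung, tapered, 30 mm at the foot to 42 mm at the top, 34 mm tall; origin under its centre.
- coupling: bystander: steel hose coupling, flange 42 mm, stem 26 mm, 60 mm tall; origin under its centre.
- jar: bystander: glass jar, 64 mm diameter, 85 mm tall; origin under its centre.
- beaker: bystander: clear plastic beaker, 90 mm diameter, 110 mm tall; origin under its centre.
- clampring: bystander: steel ring, 68 mm diameter, 16 mm thick, lying flat; origin under its centre.
- brush: bystander: brush lying down, 200 mm long; origin under it.
- spray: bystander: white spray bottle, 64 mm diameter, 187 mm tall; origin under its centre.
There are look-alikes about, which are no part of the job. What is shaped like the washbox but purple or yellow is not meant.

How it is judged:
By the outcome, as a careful person would: the job done as asked, in the order asked, and still so for the second after the job is handed in, while the arm keeps its last pose, push and grip.
It also fails if it takes over 58 s, if anything falls off the work surface, if the arm or the gripper's body presses on something with over 40 N, if the wrist force passes 120 N, or if a joint passes its speed limit or range.

## Robot

A 7-joint arm with a two-finger parallel gripper is mounted at the origin on the work surface. World frame = base frame: x ahead of the robot, y to its left, z up, the work surface at z = 0. Lengths are in m, angles in rad, forces in N, time in s.
With the tool pointing down it reaches from about 0.35 to 0.775 m from the base axis. Payload 3.1 kg.
Tool frame: the origin (TCP) lies on the centre line of the jaws, within the pads' length; the fingertips stand 19 mm ahead of it and the grasp point (between the pads) is the TCP; z points along the fingers, y is the line along which they close (so a half turn about z gives the same grasp; the last joint's range is limited). The gripper opens to 85 mm and grips with 20 to 120 N. Pads are 22 mm wide; open, the fingers measure 114 mm over their backs; the gripper's body (76 mm by 85 mm) begins 54 mm behind the grasp point. The pads swing forward as they close: fully open they stand 13 mm farther back than shut.
Start: joints at [1.082, 0.311, 0.014, 1.512, -0.004, 1.319, -0.027], TCP at [0.238, -0.496, 0.25] pointing down, gripper open.
Joint ranges: [-2.7, 2.7], [-0.3, 1.91], [-1.27, 1.3], [0.12, 2.57], [-1.44, 4.58], [0.2, 2.03], [-3.05, 3.05]. Speed limits (rad/s): [2.79, 2.79, 3.14, 3.14, 3.14, 3.14, 3.14].

## Interface

Orientations are given as a unit quaternion [w, x, y, z].
In Python, from rig import telemetry, camera, job_done gives the robot as it stands.
- The arm moves only by the tool servo_tool, never from a script. Its argument "commands" is a list of rows, each an object of numbers: "ax", "ay", "az": the turn, a rotation vector about the tool's x, y, z in rad; "x", "y", "z": the shift along the tool's x, y, z in m; "hand": the opening, from 0 (shut) to 1 (fully open). A call has 1 to 8 rows; each row is the pose to reach, as a shift and turn from the pose commanded when the call began, along the tool's axes at that moment; what a row does not reach only later rows make up. A row lasts 1/8 s, in which the tool goes at most 62.5 mm and 10.7 degrees, less where a joint would pass 70% of its speed; a pose out of reach is approached as far as the arm can. A call with a gripper value outside its range is refused whole. The fingers move at their own pace and stop on an object; "newtons" is the grip in N (left out, the last holds). Time passes only in rows, so rows that repeat a pose let the fingers close. It gives the time, the measured TCP pose, the force, the opening and the grip force at its end, in the units of the state.
- telemetry.sense(): the state, without advancing time (a new reading comes with each control period).
- camera(name): name is "side" or "top" or "wrist"; returns a dict with "img" (400x640x3 uint8, red, green, blue), "camera_matrix" (3x3 intrinsics, pixels), "dist" ([k1, k2, p1, p2, k3] as OpenCV has them; the pictures are not rectified), "R" (3x3) and "t" (3): a world point X has camera coordinates R X + t. Camera axes: x right, y down, z forward; pixel columns grow to the right and rows downward; lengths in m; the calibration is good to about 2 mm. A picture is of the moment at which its call begins. There is no depth.
- job_done(): hands the job in; it is judged then, once.
The state is a dict: "clock": time; "qpos": joint angles; "qd": joint speeds; "joint_torque": joint torques, N m; "tool_pos": TCP position; "tool_rot": TCP orientation; "ft_force": force on the tool from outside, world axes, zero at the start; "moment": the same for the moment, N m; "opening": opening from 0.0 (shut) to 1.0 (fully open); "gripper_force": force on a finger pad.
Only numpy, scipy, OpenCV 4.12 (cv2) and the standard library are available. Lean on these libraries where they do the work, as an engineer would, in place of code of your own. Each camera call takes 0.05 s, during which the arm holds its last target. There are 200 camera calls.

## Working session

There is one attempt and no reset: what is moved stays moved. The work goes in short steps, Python scripts to look and compute and a tool call to move; the robot and the scene stay as the last step left them, time stands still between calls to the robot, and variables do not carry over. Pictures are saved under pics/ and viewed, at most 10 in all, crops included, and the job is handed in when it is done.

Besides the shell and the picture viewer there is one more tool, called after "Request:" as name(argument=value, ...), one argument or row to a line, values as JSON. servo_tool: Moves the arm, as the interface text tells. Its arguments: {"type":"object","properties":{"commands":{"type":"array","items":{"type":"object","properties":{"ax":{"type":"number"},"ay":{"type":"number"},"az":{"type":"number"},"x":{"type":"number"},"y":{"type":"number"},"z":{"type":"number"},"hand":{"type":"number"}}}},"newtons":{"type":"number"}},"required":["commands"]}

```bash
mkdir -p pics; ls; python3 - <<'E'
from rig import telemetry, camera
import cv2,pickle
s=telemetry.sense(); print(s['clock'],s['tool_pos'],s['tool_rot'],s['opening'])
d={}
for n in ('side','top'):
    c=camera(n); d[n]=c; cv2.imwrite(f'pics/{n}0.png',c['img'][:,:,::-1])
    print(n,c['camera_matrix'],c['dist'],c['R'],c['t'])
pickle.dump(d,open('c0.pkl','wb'))
E
```

```text
pics
0.0 [ 0.23734579 -0.49537692  0.24921518] [-1.14431152e-03  9.75142002e-01  2.21577678e-01 -3.14243655e-04] 0.9983362796529571
side [[397.88529047   0.         316.16836323]
 [  0.         397.88529047 205.09645857]
 [  0.           0.           1.        ]] [-0.01624617  0.          0.          0.          0.        ] [[-0.72520065 -0.68823281  0.0204845 ]
 [-0.37053899  0.36502128 -0.85408449]
 [ 0.58033169 -0.62697294 -0.51973076]] [0.40589559 0.2661445  0.82145529]
top [[421.16511298   0.         323.77251684]
 [  0.         421.16511298 194.20213581]
 [  0.           0.           1.        ]] [-0.02563684  0.          0.          0.          0.        ] [[ 0.01812152 -0.99983046  0.00326468]
 [-0.9950035  -0.01835448 -0.09813839]
 [ 0.09818167 -0.00146995 -0.99516742]] [0.03697363 0.50157561 1.23323625]
```

View pics/side0.png

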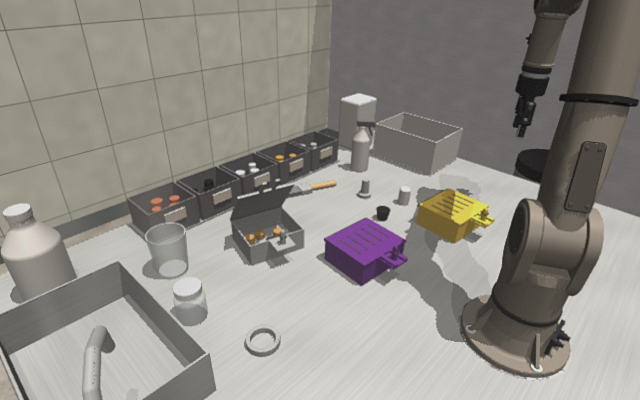

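View pics/top0.png

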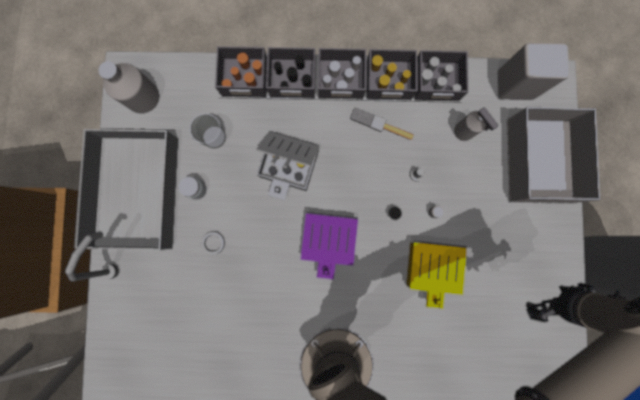

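The side view shows the grey open washbox at about (267,232), with purple (365,250) and yellow (452,215) look-alikes. Candidates for the white cap in the top view are (436,211), the coupling at (418,173), the jar lid at (192,186) and the white items in the bins at (342,72) and (441,72). The upright white cylinder at top (436,211), side (404,196), fits the description. I'll check it and the box in a close crop.

```bash
cat > h.py <<'E'
import numpy as np, cv2
def ray(c,px):
    u=cv2.undistortPoints(np.array([[px]],float),c['camera_matrix'],c['dist'])[0,0]
    return -c['R'].T@c['t'], c['R'].T@np.array([u[0],u[1],1.])
def at_z(c,px,z):
    o,d=ray(c,px); return o+d*(z-o[2])/d[2]
def tri(obs):
    A=np.zeros((3,3));b=np.zeros(3)
    for c,p in obs:
        o,d=ray(c,p);d=d/np.linalg.norm(d);M=np.eye(3)-np.outer(d,d);A+=M;b+=M@o
    return np.linalg.solve(A,b)
def proj(c,X):
    return cv2.projectPoints(np.atleast_2d(np.array(X,float)),cv2.Rodrigues(c['R'])[0],c['t'],c['camera_matrix'],c['dist'])[0][:,0]
E
python3 - <<'E'
import pickle,cv2,numpy as np
from h import *
d=pickle.load(open('c0.pkl','rb'))
s,t=d['side'],d['top']
print('cap',tri([(s,(404,196)),(t,(436,211))]), at_z(t,(436,211),.054))
def crop(c,x,y,w,h,k): return cv2.resize(c['img'][y:y+h,x:x+w,::-1],None,fx=k,fy=k,interpolation=cv2.INTER_CUBIC)
a=crop(s,220,175,100,100,4); b=crop(t,245,120,80,80,5); e=crop(s,350,170,80,60,4);f=crop(t,400,155,60,80,4)
can=np.zeros((600,800,3),np.uint8)
can[:300,:300]=cv2.resize(a,(300,300)) if 0 else cv2.resize(a,(300,300))
can=np.zeros((600,800,3),np.uint8)
can[:400,:400]=a; can[:400,400:800]=b; can[400:600,:267]=cv2.resize(e,(267,200)); can[400:600,400:550]=cv2.resize(f,(150,200))
cv2.imwrite('pics/crop0.png',can)
E
```

```text
cap [ 0.45552982 -0.29054713  0.02353084] [ 0.45478443 -0.28157523  0.054     ]
```

View pics/crop0.png

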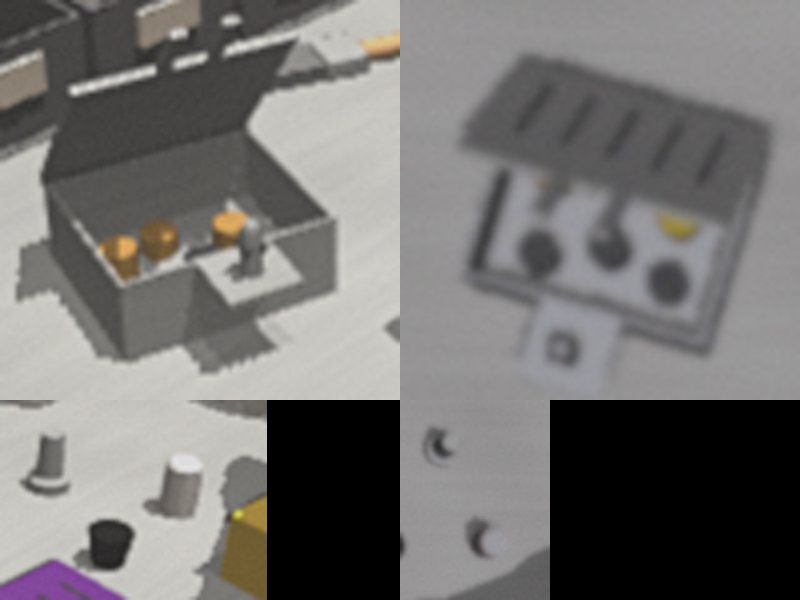

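```bash
python3 - <<'E'
import pickle
from h import *
d=pickle.load(open('c0.pkl','rb'));s,t=d['side'],d['top']
print('stud',tri([(s,(282.2,231)),(t,(277.4,189))]),at_z(t,(277.4,189),.0975),at_z(s,(282.2,231),.0975))
pl,pr=at_z(t,(259,176),.06),at_z(t,(307,190),.06); print('top front',pl,pr,np.linalg.norm(pl-pr))
ql,qr=at_z(s,(251.2,246.2),.06),at_z(s,(304,230),.06); rl=at_z(s,(231.2,221.5),.06);print('side',ql,qr,np.linalg.norm(ql-qr),rl,np.linalg.norm(rl-ql))
for a,b in((pl,pr),(ql,qr)): v=a-b; print('yaw',np.arctan2(-v[0],v[1]))
v=rl-ql;print(np.arctan2(v[1],v[0]))
# lid edges: side left/right front corners; 
for px in((238,198.3),(295,185.5)): print(ray(s,px))
print(tri([(s,(237.8,198)),(t,(350/5+259-0-70+0,131))]))
print('cap', at_z(s,(220+0,0),.054) if 0 else '', at_z(s,(350+185/267*80,170+63/200*60),.054), at_z(t,(400+91/150*60,155+140/200*80),.054))
E
```

```text
stud [0.50628176 0.17741699 0.09499086] [0.50593404 0.1770745  0.0975    ] [0.50368273 0.17983595 0.0975    ]
top front [0.54715018 0.23593774 0.06      ] [0.50868921 0.09512398 0.06      ] 0.1459717834630194
side [0.54929557 0.24027058 0.06      ] [0.50780287 0.10184969 0.06      ] 0.14450600686844797 [0.67050648 0.21031328 0.06      ] 0.12485801119022967
yaw -0.26663016977393506
yaw -0.2912343273978779
-0.24229472461691784
(array([-0.08374388,  0.6972325 ,  0.6459309 ]), array([ 0.72922781, -0.49791649, -0.50915945]))
(array([-0.08374388,  0.6972325 ,  0.6459309 ]), array([ 0.63716841, -0.60833372, -0.47875212]))
[0.64805188 0.21548598 0.14728512]
cap  [ 0.44935794 -0.28416255  0.054     ] [ 0.45480523 -0.28274557  0.054     ]
```

```bash
python3 - <<'E'
import pickle
from h import *
d=pickle.load(open('c0.pkl','rb'));s,t=d['side'],d['top']
yaw=-.267;c,sn=np.cos(yaw),np.sin(yaw);ex=np.array([c,sn,0]);ey=np.array([-sn,c,0])
st=np.array([.505,.178,.0975]);box=st+.092*ex;box[2]=0
H=box+.065*ex+[0,0,.0605];print(box,H)
for a in(.6,.7,.8,.9):
  e=H-ex*(.133*np.cos(a)+.005*np.sin(a))+np.array([0,0,.133*np.sin(a)+.005*np.cos(a)])
  P=[e+.076*ey,e-.076*ey,H+.076*ey,H-.076*ey]
  print(a,proj(s,P).round(1).tolist(),proj(t,P).round(1).tolist())
E
```

```text
[0.59374014 0.15372682 0.        ] [0.65643698 0.13657729 0.0605    ]
0.6 [[244.2, 215.3], [301.0, 199.2], [230.0, 220.4], [281.4, 205.7]] [[253.6, 164.3], [306.9, 179.9], [269.3, 132.6], [318.8, 146.9]]
0.7 [[242.6, 210.1], [299.5, 194.3], [230.0, 220.4], [281.4, 205.7]] [[253.8, 161.0], [307.5, 176.7], [269.3, 132.6], [318.8, 146.9]]
0.8 [[240.9, 204.9], [297.8, 189.5], [230.0, 220.4], [281.4, 205.7]] [[254.2, 157.3], [308.3, 173.1], [269.3, 132.6], [318.8, 146.9]]
0.9 [[239.0, 200.0], [296.0, 185.0], [230.0, 220.4], [281.4, 205.7]] [[254.7, 153.3], [309.3, 169.2], [269.3, 132.6], [318.8, 146.9]]
```

Request:
servo_tool(
  commands=[
    {"x":0.06,"y":-0.043,"z":-0.03,"az":0.09,"hand":0},
    {"x":0.12,"y":-0.085,"z":-0.03,"az":0.18,"hand":0},
    {"x":0.18,"y":-0.128,"z":-0.03,"az":0.27,"hand":0},
    {"x":0.24,"y":-0.17,"z":-0.03,"az":0.36,"hand":0},
    {"x":0.304,"y":-0.213,"z":-0.03,"az":0.45,"hand":0},
    {"x":0.304,"y":-0.213,"z":-0.03,"az":0.54,"hand":0},
    {"x":0.304,"y":-0.213,"z":-0.03,"az":0.714,"hand":0},
    {"x":0.304,"y":-0.213,"z":-0.03,"az":0.714,"hand":0},
  ],
)

```text
invalid input at $.commands[0]: expected keys ax, ay, az, x, y, z, hand
```

Request:
servo_tool(
  commands=[
    {"ax":0,"ay":0,"x":0.06,"y":-0.043,"z":-0.03,"az":0.09,"hand":0},
    {"ax":0,"ay":0,"x":0.12,"y":-0.085,"z":-0.03,"az":0.18,"hand":0},
    {"ax":0,"ay":0,"x":0.18,"y":-0.128,"z":-0.03,"az":0.27,"hand":0},
    {"ax":0,"ay":0,"x":0.24,"y":-0.17,"z":-0.03,"az":0.36,"hand":0},
    {"ax":0,"ay":0,"x":0.304,"y":-0.213,"z":-0.03,"az":0.45,"hand":0},
    {"ax":0,"ay":0,"x":0.304,"y":-0.213,"z":-0.03,"az":0.54,"hand":0},
    {"ax":0,"ay":0,"x":0.304,"y":-0.213,"z":-0.03,"az":0.714,"hand":0},
    {"ax":0,"ay":0,"x":0.304,"y":-0.213,"z":-0.03,"az":0.714,"hand":0},
  ],
)

```text
clock: 1.1
tool_pos: [0.4197, -0.172, 0.2799]
tool_rot: [0.0, 0.991, -0.131, -0.001]
ft_force: [-0.9, -1.1, 0.0]
opening: 0.003
gripper_force: 0.0
```

Request:
servo_tool(
  commands=[
    {"ax":0,"ay":0,"az":0,"x":0.014,"y":-0.054,"z":0,"hand":0},
    {"ax":0,"ay":0,"az":0,"x":0.028,"y":-0.108,"z":0,"hand":0},
    {"ax":0,"ay":0,"az":0,"x":0.042,"y":-0.162,"z":0,"hand":0},
    {"ax":0,"ay":0,"az":0,"x":0.056,"y":-0.216,"z":0,"hand":0},
    {"ax":0,"ay":0,"az":0,"x":0.07,"y":-0.27,"z":0,"hand":0},
    {"ax":0,"ay":0,"az":0,"x":0.084,"y":-0.324,"z":0,"hand":0},
    {"ax":0,"ay":0,"az":0,"x":0.093,"y":-0.36,"z":0,"hand":0},
    {"ax":0,"ay":0,"az":0,"x":0.093,"y":-0.36,"z":0,"hand":0},
  ],
)

```text
clock: 2.1
tool_pos: [0.6046, 0.1526, 0.2787]
tool_rot: [-0.001, 0.991, -0.13, -0.001]
ft_force: [-0.1, -1.3, -0.8]
opening: -0.005
gripper_force: 0.0
```

```bash
python3 - <<'E'
from rig import camera,telemetry
import cv2,pickle,numpy as np
s=camera('side');w=camera('wrist');pickle.dump((s,w,telemetry.sense()),open('c1.pkl','wb'))
can=np.zeros((450,800,3),np.uint8)
can[:300,:400]=cv2.resize(s['img'][120:270,200:400,::-1],(400,300),interpolation=cv2.INTER_CUBIC)
can[:250,400:]=cv2.resize(w['img'][:,:,::-1],(400,250))
cv2.imwrite('pics/p1.png',can); print(telemetry.sense()['tool_pos'])
E
```

```text
[0.60467254 0.14822772 0.27946309]
```

View pics/p1.png

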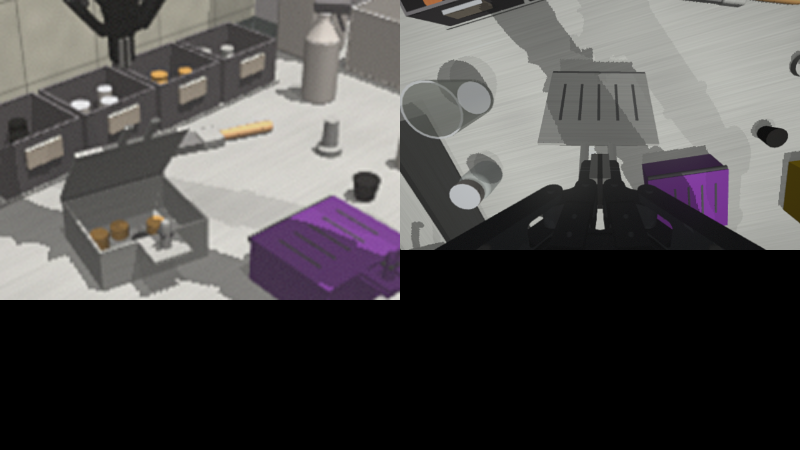

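The wrist view shows the raised lid ahead of the shut fingers, with front corners at wrist px (221,230) and (418,232) and hinge corners at (245,115) and (390,115). I'll check the model against these.

```bash
python3 - <<'E'
import pickle
from h import *
from scipy.optimize import least_squares
s,w,st=pickle.load(open('c1.pkl','rb'));d=pickle.load(open('c0.pkl','rb'));S,T=d['side'],d['top']
def pts(p):
  x,y,yaw,a=p;c,n=np.cos(yaw),np.sin(yaw);ex=np.array([c,n,0]);ey=np.array([-n,c,0])
  stud=np.array([x,y,.0975]);H=stud+.157*ex;H[2]=.0605
  e=H-ex*(.133*np.cos(a)+.005*np.sin(a))+np.array([0,0,.133*np.sin(a)+.005*np.cos(a)])
  h=H+np.array([0,0,.005*np.cos(a)])-ex*.005*np.sin(a)
  return [e+.076*ey,e-.076*ey,h+.076*ey,h-.076*ey,stud]
o=[(w,0,(221,230)),(w,1,(418,232)),(w,2,(245,115)),(w,3,(390,115)),(S,0,(237.8,198)),(S,1,(295,185.5)),(S,4,(282.2,231)),(T,4,(277.4,189)),(T,0,(258,149)),(T,1,(312,164))]
def f(p):
  P=pts(p);return np.concatenate([proj(c,P[i])[0]-q for c,i,q in o])
r=least_squares(f,[.505,.178,-.267,.9],loss='soft_l1');print(r.x);print(f(r.x).reshape(-1,2).round(1))
E
```

```text
[ 0.51217018  0.1747653  -0.26870297  0.91882415]
[[ 1.1 -0.1]
 [-2.6 -1.5]
 [-0.4  0.5]
 [ 3.6  1.2]
 [ 0.2 -0.5]
 [-0.4 -2.7]
 [-0.8 -2.3]
 [ 0.9 -2.2]
 [-1.8  0.9]
 [-1.2  1.8]]
```

Request:
servo_tool(
  commands=[
    {"ax":0,"ay":0,"az":0,"x":0,"y":0,"z":0.05,"hand":0},
    {"ax":0,"ay":0,"az":0,"x":0,"y":0,"z":0.095,"hand":0},
    {"ax":0,"ay":0,"az":0,"x":-0.008,"y":0,"z":0.11,"hand":0},
    {"ax":0,"ay":0,"az":0,"x":-0.014,"y":0,"z":0.118,"hand":0},
    {"ax":0,"ay":0,"az":0,"x":-0.025,"y":0,"z":0.131,"hand":0},
    {"ax":0,"ay":0,"az":0,"x":-0.033,"y":0,"z":0.146,"hand":0},
    {"ax":0,"ay":0,"az":0,"x":-0.039,"y":0,"z":0.162,"hand":0},
    {"ax":0,"ay":0,"az":0,"x":-0.042,"y":0,"z":0.178,"hand":0},
  ],
)

```text
clock: 3.2
tool_pos: [0.5643, 0.1605, 0.103]
tool_rot: [-0.0, 0.991, -0.134, 0.001]
ft_force: [-1.1, -0.1, 1.2]
opening: 0.002
gripper_force: 0.6
```

Request:
servo_tool(
  commands=[
    {"ax":0,"ay":0,"az":0,"x":-0.003,"y":0,"z":0.01,"hand":0},
    {"ax":0,"ay":0,"az":0,"x":-0.003,"y":0,"z":0.016,"hand":0},
    {"ax":0,"ay":0,"az":0,"x":-0.003,"y":0,"z":0.02,"hand":0},
    {"ax":0,"ay":0,"az":0,"x":-0.003,"y":0,"z":0.021,"hand":0},
  ],
)

```text
clock: 3.7
tool_pos: [0.561, 0.1616, 0.0845]
tool_rot: [0.001, 0.991, -0.133, -0.0]
ft_force: [-7.7, -3.6, 20.8]
opening: 0.005
gripper_force: 10.3
```

The lid is at shut height (tip z 65.5 mm) and pushing back at 21 N, so it is shut. Next I'll lift and go above the cap.

Request:
servo_tool(
  commands=[
    {"ax":0,"ay":0,"az":0,"x":0,"y":0,"z":-0.06,"hand":0},
    {"ax":0,"ay":0,"az":0,"x":0,"y":0,"z":-0.12,"hand":0.3},
    {"ax":0,"ay":0,"az":0,"x":0.002,"y":0.055,"z":-0.125,"hand":1},
    {"ax":0,"ay":0,"az":0,"x":0.004,"y":0.11,"z":-0.125,"hand":1},
    {"ax":0,"ay":0,"az":0,"x":0.006,"y":0.165,"z":-0.125,"hand":1},
    {"ax":0,"ay":0,"az":0,"x":0.008,"y":0.22,"z":-0.125,"hand":1},
    {"ax":0,"ay":0,"az":0,"x":0.01,"y":0.275,"z":-0.125,"hand":1},
    {"ax":0,"ay":0,"az":0,"x":0.01,"y":0.31,"z":-0.125,"hand":1},
  ],
)

```text
clock: 4.7
tool_pos: [0.4881, -0.1433, 0.2064]
tool_rot: [0.001, 0.991, -0.135, 0.0]
ft_force: [-0.5, -0.4, 0.5]
opening: 1.003
gripper_force: 0.0
```

```bash
python3 - <<'E'
from rig import camera,telemetry
import cv2,pickle,numpy as np
s=camera('side');w=camera('wrist');t=camera('top');pickle.dump((s,w,t,telemetry.sense()),open('c2.pkl','wb'))
can=np.zeros((600,800,3),np.uint8)
can[:300,:400]=cv2.resize(s['img'][175:275,215:348,::-1],(400,300),interpolation=cv2.INTER_CUBIC)
can[:300,400:]=cv2.resize(t['img'][115:205,235:355,::-1],(400,300),interpolation=cv2.INTER_CUBIC)
can[300:,:480]=cv2.resize(w['img'][:,:,::-1],(480,300))
cv2.imwrite('pics/p2.png',can); print(telemetry.sense()['tool_pos'])
E
```

```text
[ 0.48841286 -0.14229381  0.20630398]
```

View pics/p2.png

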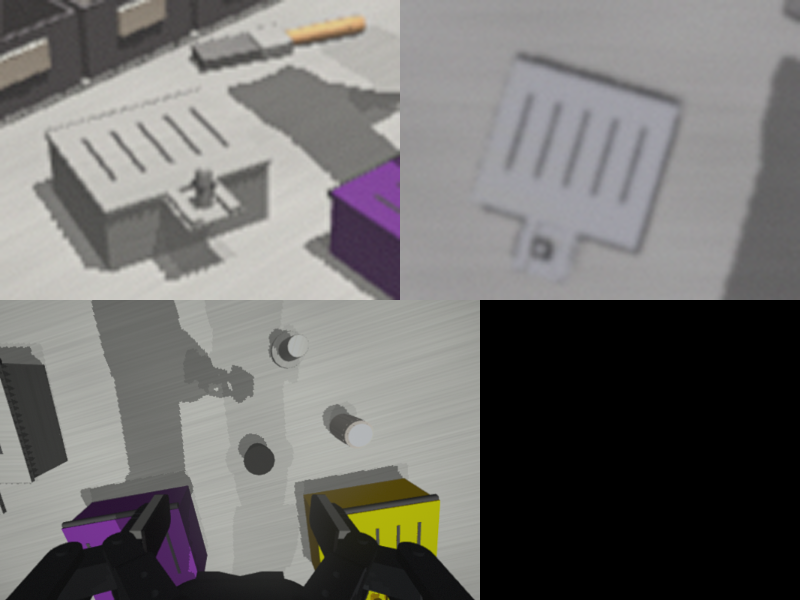

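The lid is shut level with the stud standing through the fork. In the wrist view the white cap's top is at (478,179), the bung at (344,212) and the coupling at (395,62).

```bash
python3 - <<'E'
import pickle
from h import *
s,w,t,st=pickle.load(open('c2.pkl','rb'));d=pickle.load(open('c0.pkl','rb'));S,T=d['side'],d['top']
print('cap wrist',at_z(w,(477.6,178.9),.054),'bung',at_z(w,(344,212),.034),'coup',at_z(w,(395,62),.06))
print(tri([(w,(477.6,178.9)),(S,(350+185/267*80,170+63/200*60)),(T,(436.4,211))]))
# lid corners yellow
print('yellow near corner',at_z(w,(439/480*640,196*1.333),.0655),at_z(w,(305*1.333,195*1.333),.0655))
# stud after closing: top view
x,y=400,0
p=(235+(541-400)*.3,115+247*.3); q=(215+203/3,175+174/3)
print('stud',p,q,at_z(t,p,.0975),at_z(s,q,.0975),tri([(t,p),(s,q)]))
E
```

```text
cap wrist [ 0.45474437 -0.2869657   0.054     ] bung [ 0.44962446 -0.16542188  0.034     ] coup [ 0.56818176 -0.23480483  0.06      ]
[ 0.4534135  -0.28634317  0.05162962]
yellow near corner [ 0.35407018 -0.36627621  0.0655    ] [ 0.40016235 -0.20946885  0.0655    ]
stud (277.3, 189.1) (282.6666666666667, 233.0) [0.50564565 0.1773479  0.0975    ] [0.49680819 0.18460664 0.0975    ] [0.50589318 0.17765649 0.0896074 ]
```

Request:
servo_tool(
  commands=[
    {"ax":0,"ay":0,"az":0,"x":0.002,"y":0.05,"z":0,"hand":1},
    {"ax":0,"ay":0,"az":0,"x":0.004,"y":0.1,"z":0,"hand":1},
    {"ax":0,"ay":0,"az":0,"x":0.005,"y":0.147,"z":0.01,"hand":1},
    {"ax":0,"ay":0,"az":0,"x":0.005,"y":0.147,"z":0.06,"hand":1},
    {"ax":0,"ay":0,"az":0,"x":0.005,"y":0.147,"z":0.1,"hand":1},
    {"ax":0,"ay":0,"az":0,"x":0.005,"y":0.147,"z":0.14,"hand":1},
    {"ax":0,"ay":0,"az":0,"x":0.005,"y":0.147,"z":0.174,"hand":1},
    {"ax":0,"ay":0,"az":0,"x":0.005,"y":0.147,"z":0.174,"hand":1},
  ],
)

```text
clock: 5.85
tool_pos: [0.4538, -0.2795, 0.0298]
tool_rot: [-0.002, 0.991, -0.132, -0.003]
ft_force: [0.0, 0.4, 0.8]
opening: 1.001
gripper_force: 0.0
```

Request:
servo_tool(
  commands=[
    {"ax":0,"ay":0,"az":0,"x":0,"y":0,"z":0,"hand":0.6},
    {"ax":0,"ay":0,"az":0,"x":0,"y":0,"z":0,"hand":0.45},
    {"ax":0,"ay":0,"az":0,"x":0,"y":0,"z":0,"hand":0.35},
    {"ax":0,"ay":0,"az":0,"x":0,"y":0,"z":0,"hand":0.2},
    {"ax":0,"ay":0,"az":0,"x":0,"y":0,"z":0,"hand":0.0},
    {"ax":0,"ay":0,"az":0,"x":0,"y":0,"z":0,"hand":0.0},
  ],
  newtons=70,
)

```text
clock: 6.6
tool_pos: [0.4563, -0.2837, 0.0341]
tool_rot: [0.001, 0.991, -0.133, 0.002]
ft_force: [-0.6, -0.1, 6.5]
opening: 0.383
gripper_force: 69.3
```

Request:
servo_tool(
  commands=[
    {"ax":0,"ay":0,"az":0,"x":0,"y":0,"z":-0.03,"hand":0},
    {"ax":0,"ay":0,"az":0,"x":0,"y":0,"z":-0.08,"hand":0},
    {"ax":0,"ay":0,"az":0,"x":0,"y":0,"z":-0.13,"hand":0},
    {"ax":0,"ay":0,"az":0,"x":-0.004,"y":-0.025,"z":-0.16,"hand":0},
    {"ax":0,"ay":0,"az":0,"x":-0.012,"y":-0.075,"z":-0.16,"hand":0},
    {"ax":0,"ay":0,"az":0,"x":-0.02,"y":-0.125,"z":-0.16,"hand":0},
    {"ax":0,"ay":0,"az":0,"x":-0.028,"y":-0.175,"z":-0.16,"hand":0},
    {"ax":0,"ay":0,"az":0,"x":-0.036,"y":-0.225,"z":-0.16,"hand":0},
  ],
)

```text
clock: 7.6
tool_pos: [0.4794, -0.0547, 0.1925]
tool_rot: [0.0, 0.991, -0.133, 0.0]
ft_force: [0.7, 0.7, 0.2]
opening: 0.382
gripper_force: 69.5
```

Request:
servo_tool(
  commands=[
    {"ax":0,"ay":0,"az":0,"x":-0.008,"y":-0.05,"z":0,"hand":0},
    {"ax":0,"ay":0,"az":0,"x":-0.016,"y":-0.1,"z":0,"hand":0},
    {"ax":0,"ay":0,"az":0,"x":-0.024,"y":-0.15,"z":0,"hand":0},
    {"ax":0,"ay":0,"az":0,"x":-0.031,"y":-0.195,"z":0,"hand":0},
    {"ax":0,"ay":0,"az":0,"x":-0.036,"y":-0.225,"z":0,"hand":0},
    {"ax":0,"ay":0,"az":0,"x":-0.036,"y":-0.233,"z":0.02,"hand":0},
    {"ax":0,"ay":0,"az":0,"x":-0.036,"y":-0.233,"z":0.04,"hand":0},
    {"ax":0,"ay":0,"az":0,"x":-0.036,"y":-0.233,"z":0.04,"hand":0},
  ],
)

```text
clock: 8.6
tool_pos: [0.5048, 0.1773, 0.1507]
tool_rot: [0.001, 0.991, -0.133, -0.002]
ft_force: [0.0, -0.2, 0.4]
opening: 0.384
gripper_force: 69.5
```

```bash
python3 - <<'E'
from rig import camera,telemetry
import cv2,pickle,numpy as np
s=camera('side');w=camera('wrist');t=camera('top');st=telemetry.sense();pickle.dump((s,w,t,st),open('c3.pkl','wb'))
can=np.zeros((600,800,3),np.uint8)
can[:,:450]=cv2.resize(s['img'][160:260,245:320,::-1],(450,600),interpolation=cv2.INTER_CUBIC)
can[:219,450:]=cv2.resize(w['img'][:,:,::-1],(350,219))
can[219:519,450:]=cv2.resize(t['img'][155:215,245:315,::-1],(350,300),interpolation=cv2.INTER_CUBIC)
cv2.imwrite('pics/p3.png',can); print(st['tool_pos'],st['tool_rot'],st['ft_force'])
E
```

```text
[0.50689179 0.17800242 0.15318263] [-2.81058585e-04  9.91058407e-01 -1.33426905e-01  6.44228305e-04] [-0.19351482  0.44610718 -0.08880552]
```

View pics/p3.png

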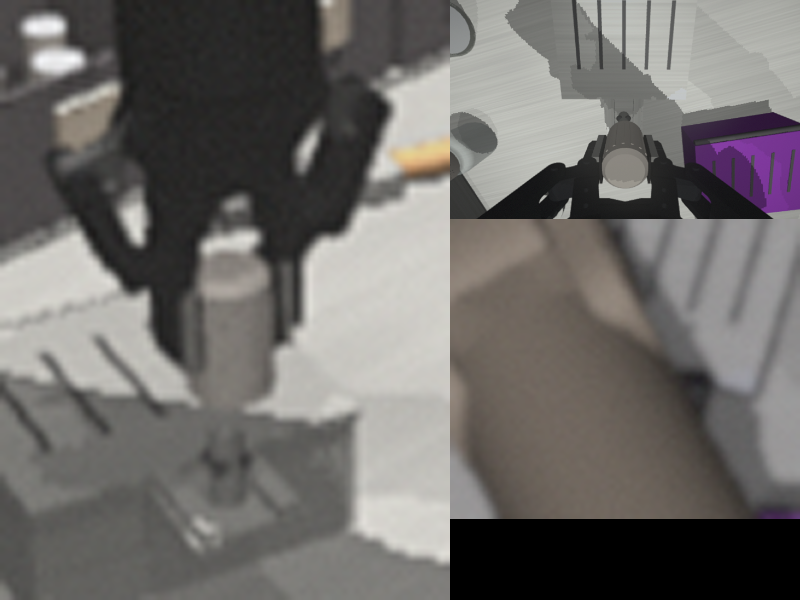

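The side crop shows the cap's axis at about x=231 and the stud's at about 227, roughly 1.5 mm apart, with the cap just above the stud. I'll enlarge the wrist view for the other direction.

```bash
python3 - <<'E'
import cv2,pickle,numpy as np
s,w,t,st=pickle.load(open('c3.pkl','rb'))
can=np.zeros((600,800,3),np.uint8)
can[:,:400]=cv2.resize(w['img'][190:370,260:380,::-1],(400,600),interpolation=cv2.INTER_CUBIC)
can[:,400:]=cv2.resize(s['img'][195:246,265:299,::-1],(400,600),interpolation=cv2.INTER_CUBIC)
cv2.imwrite('pics/p4.png',cv2.convertScaleAbs(can,alpha=1.6))
from h import *
T=np.array([.506,.1778,.0975])
print(proj(w,[T])) ; print(proj(s,[T]))
P=st['tool_pos']; print('TCP',proj(w,[P-[0,0,.032],P+[0,0,.022]]),proj(s,[P-[0,0,.032],P+[0,0,.022]]))
# sensitivities px per mm
for c in(w,s): print([(proj(c,[T+e])-proj(c,[T]))[0].round(2) for e in np.eye(3)[:2]*.001])
E
```

```text
[[317.70449083 231.00632234]]
[[282.17672529 230.2601691 ]]
TCP [[316.71896246 247.56714671]
 [315.73179559 313.36008871]] [[281.61791364 221.92022183]
 [281.03696484 202.34038628]]
[array([-0.44, -1.48]), array([-1.6,  0.4])]
[array([-0.28, -0.17]), array([-0.31,  0.17])]
```

View pics/p4.png

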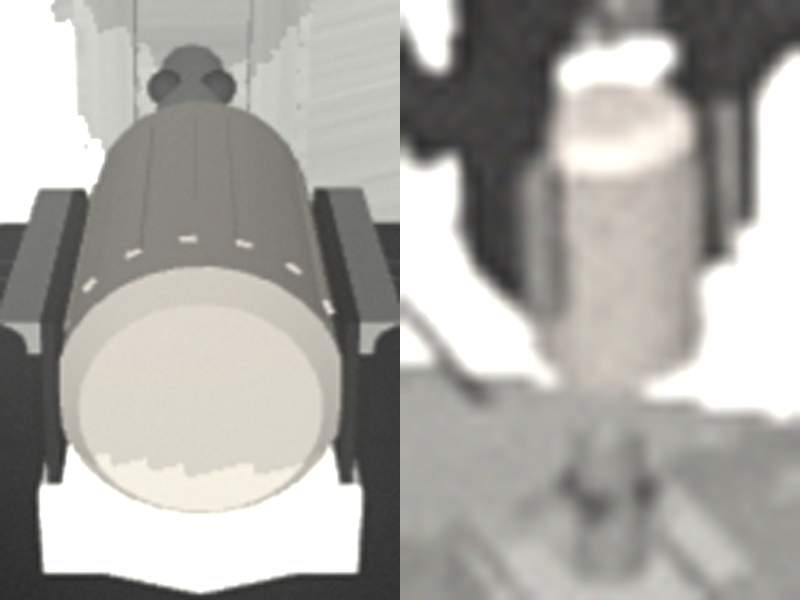

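Request:
servo_tool(
  commands=[
    {"ax":0,"ay":0,"az":0,"x":0.002,"y":-0.0015,"z":0.008,"hand":0},
    {"ax":0,"ay":0,"az":0,"x":0.002,"y":-0.0015,"z":0.016,"hand":0},
    {"ax":0,"ay":0,"az":0,"x":0.002,"y":-0.0015,"z":0.022,"hand":0},
    {"ax":0,"ay":0,"az":0,"x":0.002,"y":-0.0015,"z":0.026,"hand":0},
    {"ax":0,"ay":0,"az":0,"x":0.002,"y":-0.0015,"z":0.03,"hand":0},
    {"ax":0,"ay":0,"az":0,"x":0.002,"y":-0.0015,"z":0.03,"hand":0},
  ],
)

```text
clock: 9.5
tool_pos: [0.5085, 0.1789, 0.1219]
tool_rot: [0.0, 0.991, -0.133, -0.0]
ft_force: [-0.6, -0.1, 0.2]
opening: 0.384
gripper_force: 69.5
```

Request:
servo_tool(
  commands=[
    {"ax":0,"ay":0,"az":0,"x":0,"y":0,"z":0.003,"hand":0},
    {"ax":0,"ay":0,"az":0,"x":0,"y":0,"z":0.006,"hand":0},
    {"ax":0,"ay":0,"az":0,"x":0,"y":0,"z":0.008,"hand":0},
    {"ax":0,"ay":0,"az":0,"x":0,"y":0,"z":0.008,"hand":0},
  ],
)

```text
clock: 10.0
tool_pos: [0.5078, 0.1793, 0.1141]
tool_rot: [0.0, 0.991, -0.133, -0.001]
ft_force: [-3.8, 0.0, 2.0]
opening: 0.382
gripper_force: 69.8
```

Request:
servo_tool(
  commands=[
    {"ax":0,"ay":0,"az":0,"x":-0.0012,"y":0,"z":0.001,"hand":0},
    {"ax":0,"ay":0,"az":0,"x":-0.0012,"y":0,"z":0.003,"hand":0},
    {"ax":0,"ay":0,"az":0,"x":-0.0012,"y":0,"z":0.005,"hand":0},
    {"ax":0,"ay":0,"az":0,"x":-0.0012,"y":0,"z":0.005,"hand":0},
  ],
  newtons=90,
)

```text
clock: 10.5
tool_pos: [0.5079, 0.1793, 0.1106]
tool_rot: [0.0, 0.991, -0.133, 0.001]
ft_force: [-4.7, -0.6, 8.7]
opening: 0.376
gripper_force: 89.3
```

Request:
servo_tool(
  commands=[
    {"ax":0,"ay":0,"az":0,"x":-0.001,"y":0,"z":0.002,"hand":0},
    {"ax":0,"ay":0,"az":0,"x":-0.001,"y":0,"z":0.004,"hand":0},
    {"ax":0,"ay":0,"az":0,"x":-0.001,"y":0,"z":0.005,"hand":0},
    {"ax":0,"ay":0,"az":0,"x":-0.001,"y":0,"z":0.005,"hand":0},
  ],
)

```text
clock: 11.0
tool_pos: [0.507, 0.1792, 0.1037]
tool_rot: [0.0, 0.991, -0.133, 0.0]
ft_force: [0.4, -0.0, -1.9]
opening: 0.378
gripper_force: 89.7
```

It has clicked: the force dropped to a slight pull. I'll continue until the bore bottoms.

Request:
servo_tool(
  commands=[
    {"ax":0,"ay":0,"az":0,"x":0,"y":0,"z":0.002,"hand":0},
    {"ax":0,"ay":0,"az":0,"x":0,"y":0,"z":0.004,"hand":0},
    {"ax":0,"ay":0,"az":0,"x":0,"y":0,"z":0.006,"hand":0},
    {"ax":0,"ay":0,"az":0,"x":0,"y":0,"z":0.006,"hand":0},
  ],
)

```text
clock: 11.5
tool_pos: [0.5071, 0.1796, 0.1005]
tool_rot: [0.0, 0.991, -0.133, 0.001]
ft_force: [-3.6, -1.7, 11.8]
opening: 0.376
gripper_force: 91.2
```

Request:
servo_tool(
  commands=[
    {"ax":0,"ay":0,"az":0,"x":-0.0005,"y":0,"z":0.001,"hand":0},
    {"ax":0,"ay":0,"az":0,"x":-0.0005,"y":0,"z":0.002,"hand":0},
    {"ax":0,"ay":0,"az":0,"x":-0.0005,"y":0,"z":0.0025,"hand":0},
    {"ax":0,"ay":0,"az":0,"x":-0.0005,"y":0,"z":0.0025,"hand":0},
  ],
)

```text
clock: 12.0
tool_pos: [0.5071, 0.1796, 0.1003]
tool_rot: [0.0, 0.991, -0.133, 0.002]
ft_force: [-7.5, -4.5, 23.1]
opening: 0.38
gripper_force: 91.9
```

```bash
python3 - <<'E'
from rig import camera,telemetry
import cv2,numpy as np
s=camera('side');w=camera('wrist');st=telemetry.sense()
can=np.zeros((600,800,3),np.uint8)
can[:400,:400]=cv2.resize(s['img'][180:260,240:320,::-1],(400,400),interpolation=cv2.INTER_CUBIC)
can[:600,400:]=cv2.resize(w['img'][190:370,260:380,::-1],(400,600),interpolation=cv2.INTER_CUBIC)
cv2.imwrite('pics/p5.png',cv2.convertScaleAbs(can,alpha=1.4)); print(st['tool_pos'],st['ft_force'],st['gripper_force'])
E
```

```text
[0.50711778 0.17966379 0.10029514] [-6.94819709 -3.91713365 23.1806978 ] 91.91352434456348
```

View pics/p5.png

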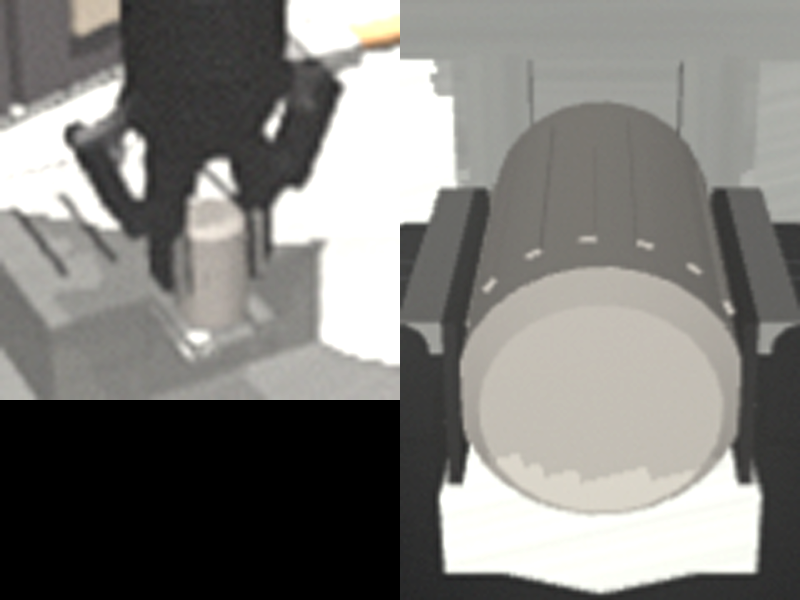

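The cap sits at lid level between the prongs. It has not slipped in the pads (same wrist pixels as before), and it rests on a hard stop at z 0.1003 with 23 N down.

```bash
python3 -c "
from rig import job_done; print(job_done())"
```

```text
the job is handed in; nothing more can be done
None
```

I shut the lid and pressed the cap onto the stud past the click until it was home; the job was handed in at about 12 s with the gripper still on the cap, pushing down at about 23 N.

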